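# Refit the gear-change knob of a kitchen mill

## Robot

A 6-joint arm with a two-finger parallel gripper is mounted at the origin on the work surface. World frame = base frame: x ahead of the robot, y to its left, z up, the work surface at z = 0. Lengths are in m, angles in rad, forces in N, time in s.
With the tool pointing down it reaches from about 0.3 to 0.875 m from the base axis. Payload 6.4 kg.
Tool frame: the origin (TCP) lies at the very end of the fingers, on their centre line; the grasp point (between the pads) lies 19 mm behind it; z points along the fingers, y is the direction in which the jaws open and shut (so a half turn about z gives the same grasp; the last joint's range is limited). The gripper opens to 85 mm and grips with 20 to 120 N. Pads are 22 mm wide; open, the fingers measure 114 mm over their backs; the gripper's body (76 mm by 85 mm) begins 54 mm behind the grasp point. The pads swing forward as they close: fully open they stand 13 mm farther back than shut.
Start: joints at [1.001, 0.181, 1.607, -0, 1.354, -0.206], TCP at [0.205, 0.537, 0.231] pointing down, gripper open.
Joint ranges: [-2.99, 2.99], [-0.89, 2.07], [0.3, 2.58], [-1.14, 4.28], [0, 2.63], [-3.12, 3.12]. Speed limits (rad/s): [2.57, 2.57, 3.01, 3.14, 3.14, 3.14].

## Interface

Orientations are given as a unit quaternion [w, x, y, z].
In Python, from bench import telemetry, imaging, ctrl gives the robot as it stands.
- The arm moves only by the shell command python3 -m pendant 'ROWS' [OPENING]. ROWS is JSON, a list that holds one entry, the list of rows, each a list of 6 numbers: the shift along the tool's x, y, z in units of 200 mm (1.0 is 200 mm), then the turn, a rotation vector about the tool's x, y, z in units of pi rad (1.0 is pi rad). In form: [[[tx, ty, tz, rx, ry, rz], ...]]. A call has 1 to 12 rows; each row shifts and turns the pose as measured when the row begins, along the tool's axes as they then stand; what a row does not reach is not made up. A row lasts 1/8 s, in which the tool goes at most 62.5 mm and 10.7 degrees, less where a joint would pass 70% of its speed; a pose out of reach is approached as far as the arm can. A call with a number of a shift or a turn outside -1 to 1 is refused whole. A call with a gripper value outside its range is refused whole. OPENING is the closure, from 0 (fully open) to 1 (shut), set as the call begins (- or left out, the last holds). The fingers move at their own pace and stop on an object; the grip force is fixed at half the most. Time passes only in rows, so rows that do not move let the fingers close. It gives the time, the measured TCP pose, the force and the opening at its end, in the units of the state.
- telemetry.get_obs(): the state, without advancing time (a new reading comes with each control period).
- imaging.camera(name): name is "scene" or "top" or "wrist"; returns a dict with "pixels" (384x512x3 uint8, blue, green, red), "vfov" (degrees; the focal length in pixels is half the picture's height over the tangent of half this angle, whatever the lens; pixels are square), "cx", "cy" (the principal point, pixels), "distortion" ([k1, k2, p1, p2, k3] as OpenCV has them; the pictures are not rectified), "R" (3x3) and "t" (3): a world point X has camera coordinates R X + t. Camera axes: x right, y down, z forward; pixel columns grow to the right and rows downward; lengths in m; the calibration is good to about 2 mm. A picture is of the moment at which its call begins. There is no depth.
- ctrl.hand_in(): hands the job in, once; it reports no verdict.
The state is a dict: "time_s": time; "q": joint angles; "dq": joint speeds; "joint_efforts": joint torques, N m; "eef_pos": TCP position; "eef_rot": TCP orientation; "wrist_force": force on the tool from outside, world axes, zero at the start; "torque": the same for the moment, N m; "opening": opening from 0.0 (shut) to 1.0 (fully open).
Only numpy, scipy, OpenCV 4.12 (cv2) and the standard library are available. Lean on these libraries where they do the work, as an engineer would, in place of code of your own. Each camera call takes 0.05 s, during which the arm holds its last target.

## Task

Put the washed red gear-change knob back on the spindle of the white hand mill: ease it down lightly, rocking it to and fro until its teeth mesh and it sinks fully home, then turn it clockwise (seen from above) until the spindle comes to its stop and the knob's square head stands square with the mill's square plate, and let go. Never force the knob against the mill, and leave the other kitchen things where they are.

Things in the scene. Friction and masses are not known exactly. Their poses are not given: they have to be found in the camera images.
- knob_centre (a point): Middle of the square grip head of the loose red plastic gear-change knob (200 to 325 g, 62 mm tall), standing upright on the ledge. On its axis, 42 mm above the underside and 20 mm below the top. The head is 40 mm square, from 20 to 62 mm above the underside. z: the knob's axis, up; x, y: square to the head's flat faces. The knob is alike after each quarter turn.
- knob_foot (a point): Underside of the knob, on its axis. From here up: four steel lugs, 12 mm tall, 11 mm wide, 22 to 32 mm from the axis, along the knob's +x, -x, +y and -y; a 64 mm square flange from 12 to 20 mm; then the head. A blind 20 mm square bore runs up the middle from the flange to 56 mm.
- mill: White hand mill, fixed on the ledge; casing 170 x 380 mm, 95 mm high. Origin on the ledge straight below the axis of its upright spindle; x and y along the casing's edges (casing from y = +70 to -310 mm), z up. A dark 110 mm square plate, 95 to 110 mm up, its edges along x and y, surrounds the spindle.
- seat (a point): Centre of the upper face of the spindle's steel disc (72 mm wide), 120 mm up, where the lugs stand when the knob is home (knob_centre then 42 mm above this point). Axes as the mill's, not turning with the spindle. The spindle is stiff (0.25 N m) and stays where left. It has a firm clockwise stop; drawn against it by the lugs, the knob is square with the mill's x and y.
- teeth (a point): On the spindle axis at the height of the tops of the four brass teeth, 10 mm above the disc. Lugs that land on teeth leave the knob 10 mm too high. Between the teeth they have 6 degrees of play. The spindle's angle is not reported: it starts 14 to 74 degrees anticlockwise of its stop, so the knob meshes somewhere 14 to 80 degrees anticlockwise of square with the mill (or a quarter turn on).
- pin_tip (a point): Tip of the spindle's round brass guide pin (17 mm thick, cone tip), 36 mm above the disc; the knob's bore goes over it with 1.5 mm to spare all round. A push of 5 to 15 N is enough to mesh and seat the knob; more than 45 N on the mill before it is home, or more than 150 N of tooth force in all (about 3 N m against the stop), counts as forcing it.
- hopper (a point): Centre of the rim of the mill's aluminium hopper, 150 mm wide, 223 mm above the ledge, 230 mm from the spindle towards the mill's -y.
- cup: Steel cup, 68 mm wide and 70 mm tall, origin under its centre. To be left alone.
- jar: Amber glass jar with green cap, 66 mm wide and 80 mm tall, origin under its centre. To be left alone.
- lid: Aluminium cooker lid, 200 mm wide and 47 mm tall, origin under its centre. To be left alone.
- bottle: Empty green glass bottle, 70 mm wide and 250 mm tall, origin under its centre. To be left alone.
- gasket: Black cooker gasket ring lying flat, 170 mm wide, 10 mm thick, origin under its centre. To be left alone.
- bowl: White bowl, 130 mm wide and 50 mm tall, origin under its centre. To be left alone.
- spatula: Wooden spatula lying flat. To be left alone.
There are look-alikes about, which are no part of the job. Of the things like the part that bears knob_centre, leave any that is blue or purple; of the rest the larger one is meant.

How it is judged:
By the outcome, as a careful person would: the job done as asked, in the order asked, and still so for the second after the job is handed in, with the robot touching nothing.
It also fails if it takes over 64 s, if anything falls off the work surface, if the arm or the gripper's body presses on something with over 40 N, if the wrist force passes 120 N, or if a joint passes its speed limit or range.

## Working session

There is one attempt and no reset: what is moved stays moved. The work goes in short steps, Python scripts to look and compute and a shell command to move; the robot and the scene stay as the last step left them, time stands still between calls to the robot, and variables do not carry over. Pictures are saved under pics/ and viewed, and the job is handed in when it is done.

```bash
ls; mkdir -p pics
python3 - <<'E'
from bench import telemetry, imaging
import cv2
print(telemetry.get_obs())
for n in ["scene","top","wrist"]:
    c=imaging.camera(n); cv2.imwrite(f"pics/{n}0.png",c["pixels"])
    print(n,c["vfov"],c["cx"],c["cy"],c["distortion"],c["R"],c["t"])
E
```

```text
pics
{'time_s': 0.0, 'q': array([ 1.00070515e+00,  1.81545042e-01,  1.60799531e+00, -1.76546399e-06,
        1.35376203e+00, -2.06303632e-01]), 'dq': array([ 5.42386012e-04,  6.39423143e-04, -4.93875012e-04, -1.26192033e-03,
        4.40275038e-05, -4.83696209e-04]), 'joint_efforts': array([ 1.43688172e-03, -4.44850087e+01, -3.51356220e+01, -1.52324992e-05,
        8.46719515e-03, -4.02018532e-05]), 'eef_pos': array([0.20428569, 0.53691493, 0.23038802]), 'eef_rot': array([-3.22786344e-04,  1.80892174e-01,  9.83502563e-01, -7.91583427e-04]), 'wrist_force': array([ 0.0237032 , -0.70948077, -0.46649607]), 'torque': array([ 0.003112  , -0.04473616,  0.07254656]), 'opening': 0.9953021458711752}
scene 53.7091171844125 262.6270834105626 193.28220942222285 [0.02711001 0.         0.         0.         0.        ] [[ 0.6331794   0.77373208 -0.0205554 ]
 [ 0.40283868 -0.35210514 -0.8448331 ]
 [-0.66091213  0.5266504  -0.53463493]] [-0.3772919  -0.07962139  1.5373119 ]
top 48.30884279927672 253.1957005597421 188.2357584060059 [-0.12941894  0.          0.          0.          0.        ] [[ 0.01120128 -0.99992314  0.00531437]
 [-0.99380669 -0.01172007 -0.11050299]
 [ 0.11055678 -0.00404368 -0.99386158]] [0.04739457 0.54977935 1.5384408 ]
wrist 61.722470270023656 251.43473925224492 192.35070404380494 [-0.01208198  0.          0.          0.          0.        ] [[ 0.35541882  0.93470666 -0.00096406]
 [ 0.89427758 -0.33974538  0.29127425]
 [ 0.27192844 -0.10438649 -0.95663911]] [-0.57465831 -0.03927952  0.37956375]
```

View pics/scene0.png

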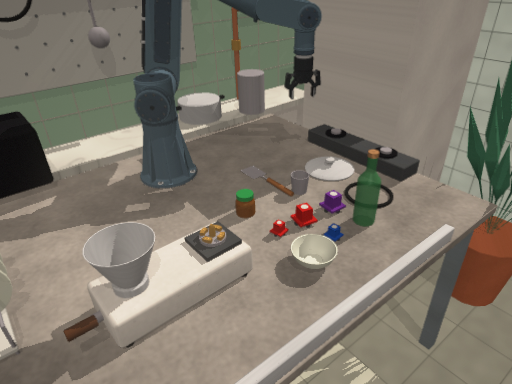

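View pics/top0.png

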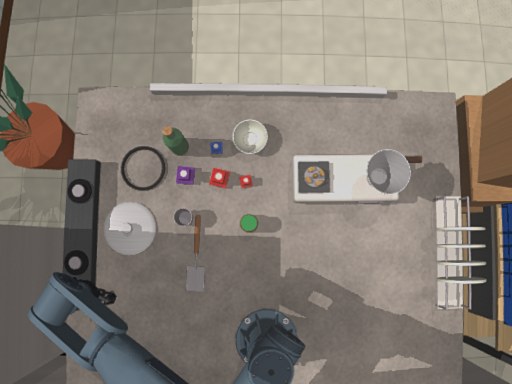

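View pics/wrist0.png

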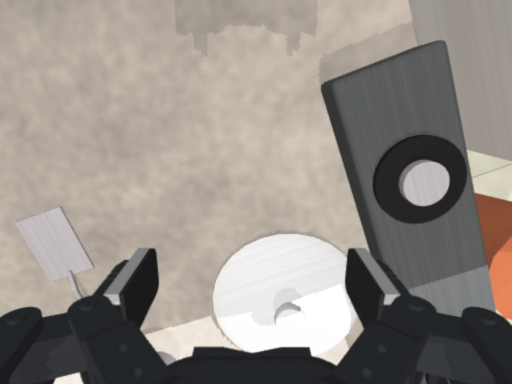

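In the top picture the look-alikes are the large red knob (219,178), small red (246,181), purple (185,175) and blue (216,147). The large red one is the target. The mill plate is at (314,177) and the hopper at (388,172).

```bash
cat > h.py <<'E'
from bench import telemetry, imaging
import cv2, numpy as np
def cam(n): 
    c=imaging.camera(n); f=c["pixels"].shape[0]/2/np.tan(np.radians(c["vfov"])/2)
    c["K"]=np.array([[f,0,c["cx"]],[0,f,c["cy"]],[0,0,1]]); c["d"]=np.array(c["distortion"],float)
    c["R"]=np.array(c["R"]);c["t"]=np.array(c["t"]); return c
def proj(c,X):
    X=np.atleast_2d(np.array(X,float))
    return cv2.projectPoints(X,cv2.Rodrigues(c["R"])[0],c["t"],c["K"],c["d"])[0][:,0]
def back(c,uv,z):
    uv=np.array(uv,float).reshape(-1,1,2)
    n=cv2.undistortPoints(uv,c["K"],c["d"])[:,0]
    r=np.c_[n,np.ones(len(n))]@c["R"]; o=-c["R"].T@c["t"]
    s=(z-o[2])/r[:,2]; return o+r*s[:,None]
def crop(c,u0,v0,u1,v1,s,name):
    cv2.imwrite(name,cv2.resize(c["pixels"][v0:v1,u0:u1],None,fx=s,fy=s,interpolation=cv2.INTER_CUBIC))
E
python3 - <<'E'
from h import *
c=cam("top"); 
crop(c,170,130,340,210,4.5,"pics/topc.png")
s=cam("scene"); crop(s,180,170,360,280,4.4,"pics/scenec.png")
print(back(c,[[219,176]],.062),back(c,[[314,177]],.11),back(c,[[388,172]],.223), back(c,[[246,181],[185,175],[216,147]],.05))
E
```

```text
[[0.58857983 0.17754263 0.062     ]] [[ 0.58240498 -0.15828984  0.11      ]] [[ 0.58646263 -0.38631172  0.223     ]] [[0.57309233 0.08016899 0.05      ]
 [0.59255599 0.30255153 0.05      ]
 [0.69739809 0.19175764 0.05      ]]
```

View pics/topc.png

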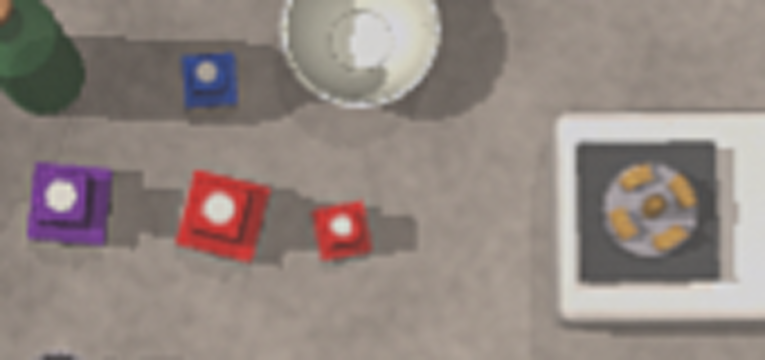

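View pics/scenec.png

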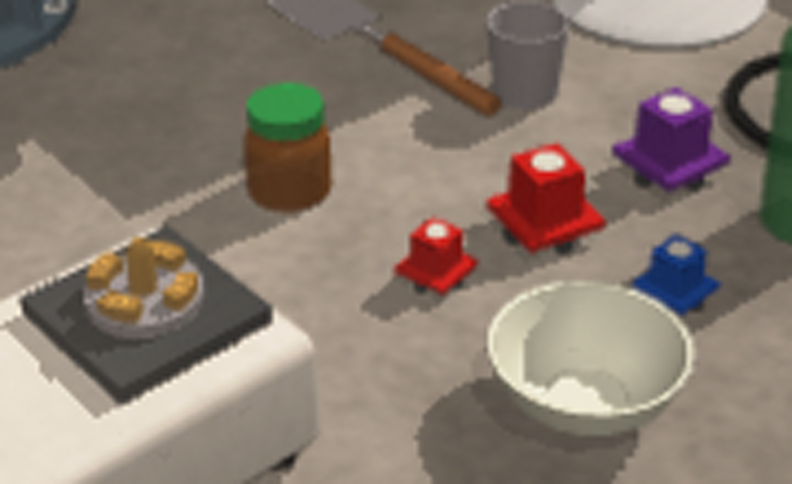

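```bash
python3 -m pendant '[[[-0.27,-0.11,0,0,0,0],[-0.27,-0.11,0,0,0,0],[-0.27,-0.11,0,0,0,0],[-0.27,-0.11,0,0,0,0],[-0.27,-0.11,0,0,0,0],[-0.27,-0.11,0,0,0,0],[-0.27,-0.11,0,0,0,0],[-0.27,-0.11,0,0,0,0],[-0.27,-0.11,0,0,0,0],[0,0,0,0,0,-0.05]]]' 0.2
python3 - <<'E'
from h import *
c=cam("wrist"); cv2.imwrite("pics/w1.png",c["pixels"]); o=telemetry.get_obs()
print(o["eef_pos"],o["wrist_force"],o["opening"],o["q"])
print("camera at",-c["R"].T@c["t"],"axis",c["R"][2])
E
```

```text
time_s: 1.5
eef_pos: [0.6002, 0.1689, 0.2302]
eef_rot: [0.001, 0.099, 0.995, 0.0]
wrist_force: [-0.7, -0.1, 0.2]
opening: 0.801
[0.59896561 0.17026781 0.23004651] [ 0.04339634 -0.79906555 -0.82102938] 0.7978102182849551 [ 8.59577881e-02  2.85874278e-01  1.48258056e+00  1.33297866e-03
  1.37279630e+00 -1.29460952e+00]
camera at [0.52833378 0.18335705 0.37359325] axis [ 0.28719715 -0.05632772 -0.95621388]
```

View pics/w1.png

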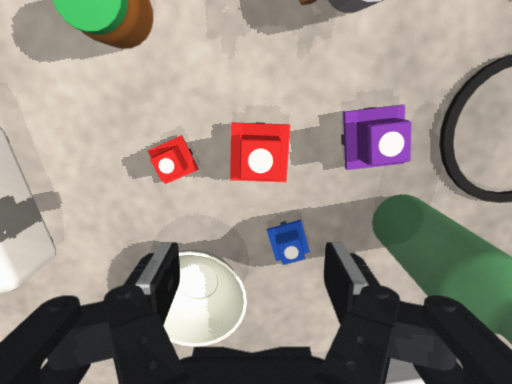

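Run:
```python
from h import *
c=cam("wrist"); crop(c,210,105,310,205,6,"pics/w1c.png")
print(back(c,[[260,160]],.062))
q=back(c,[[232,122.5],[291,124],[288.5,182.5],[231,180]],.020);print(q,q.mean(0))
for i in range(4):
    e=q[(i+1)%4]-q[i];print(np.linalg.norm(e),np.degrees(np.arctan2(e[1],e[0]))%90)
t=cam("top"); print(back(t,[[170+219/4.5,130+207/4.5]],.062))
# plate/tooth
```

```text
[[0.5894438  0.18119639 0.062     ]]
[[0.55173071 0.15859124 0.02      ]
 [0.56533877 0.22090349 0.02      ]
 [0.62958678 0.20801362 0.02      ]
 [0.61429015 0.14425844 0.02      ]] [0.5902366 0.1829417 0.02     ]
0.06378084991282988 77.68087077160342
0.06552827762137173 78.65553998129414
0.06556455154731743 76.50819245526307
0.06418031974094641 77.09584527732491
[[0.58856619 0.17874513 0.062     ]]
```

View pics/w1c.png

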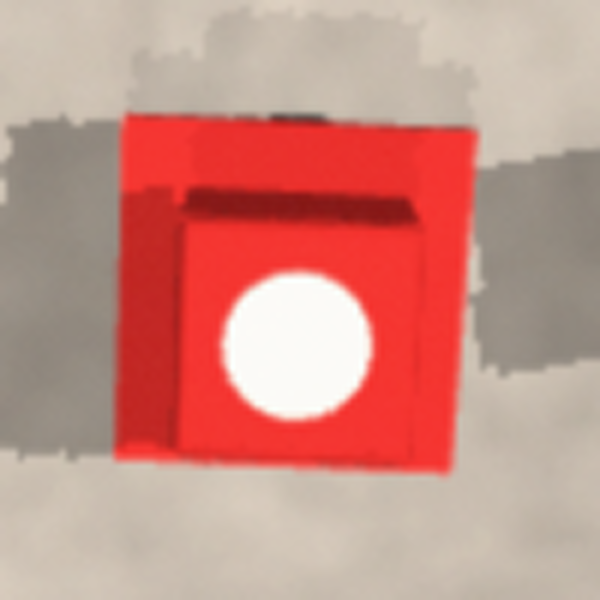

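Run:
```python
from h import *
c=cam("wrist")
print(back(c,[[259.2,162.4]],.062))
q=back(c,np.array([[124,116],[476,130],[452,472],[115,460]])/6+[209.6,104.6],.020);print(q.mean(0))
for i in range(4):
    e=q[(i+1)%4]-q[i];print(np.linalg.norm(e),np.degrees(np.arctan2(e[1],e[0]))%90)
o=telemetry.get_obs();from scipy.spatial.transform import Rotation as R
r=R.from_quat(np.roll(o["eef_rot"],-1)).as_matrix();print(o["eef_pos"],r.T@(np.array([.5895,.181,.025])-o["eef_pos"])/.2,np.degrees(np.arctan2(r[1,0],r[0,0])))
```

```text
[[0.59026956 0.18216961 0.062     ]]
[0.5898805 0.1822277 0.02     ]
0.06359275402441725 76.25877414564846
0.06409404231371553 76.34653713462117
0.06410440593818827 76.35795976099607
0.06420626994815089 75.88988380294697
[0.5971545  0.17288878 0.23040889] [0.04533377 0.03037836 1.02710851] 168.49597268740692
```

```bash
python3 -m pendant '[[[0.045,0.033,0,0,0,0.013],[0,0,0.25,0,0,0],[0,0,0.25,0,0,0],[0,0,0.15,0,0,0],[0,0,0,0,0,0]]]'
python3 - <<'E'
from h import *
c=cam("wrist"); cv2.imwrite("pics/w2.png",c["pixels"])
o=telemetry.get_obs();from scipy.spatial.transform import Rotation as R
r=R.from_quat(np.roll(o["eef_rot"],-1)).as_matrix();print(o["eef_pos"],r.T@(np.array([.59,.1815,.025])-o["eef_pos"])/.2,np.degrees(np.arctan2(r[1,0],r[0,0])))
E
```

```text
time_s: 2.33
eef_pos: [0.5876, 0.1871, 0.0999]
eef_rot: [0.002, 0.124, 0.992, 0.002]
wrist_force: [0.6, 0.6, 0.7]
opening: 0.807
[0.58886245 0.18732587 0.10164883] [-0.01023507 -0.02863804  0.38318669] 165.75146948940758
```

View pics/w2.png

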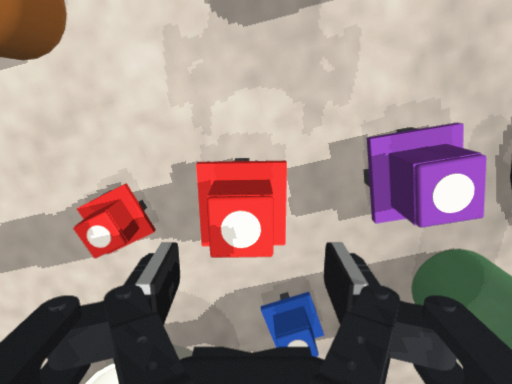

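Run:
```python
from h import *
c=cam("wrist")
m=(c["pixels"].min(2)>225).astype(np.uint8);n,l,s,ce=cv2.connectedComponentsWithStats(m)
i=min(range(1,n),key=lambda i:np.hypot(*(ce[i]-[241,229])) if s[i,4]>200 else 1e9);print(ce[i],s[i])
p=back(c,[ce[i]],.062)[0]
q=back(c,[[197.5,161],[286.5,160.5],[285.5,244],[202,245]],.020);print(p,q)
for i in range(4):
    e=q[(i+1)%4]-q[i];print(np.linalg.norm(e),np.degrees(np.arctan2(e[1],e[0]))%90)
o=telemetry.get_obs();from scipy.spatial.transform import Rotation as R
r=R.from_quat(np.roll(o["eef_rot"],-1)).as_matrix();print(o["eef_pos"],r.T@(np.array([p[0],p[1],.025])-o["eef_pos"])/.2)
```

```text
[241.14521112 225.13903193] [221 209  38  35 971]
[0.5913573  0.18062122 0.062     ] [[0.55309655 0.1575395  0.02      ]
 [0.56836101 0.21893518 0.02      ]
 [0.63218987 0.20416325 0.02      ]
 [0.61702165 0.14151345 0.02      ]]
0.0632647871134744 76.037960883973
0.06551590035561856 76.96943540016107
0.06445985877136637 76.38993885372446
0.06590335414138129 75.92599125422043
[0.59019487 0.18722908 0.10321063] [-0.01016159 -0.03280851  0.39098373]
```

```bash
python3 -m pendant '[[[-0.01,-0.032,0,0,0,0],[0,0,0.14,0,0,0],[0,0,0.14,0,0,0],[0,0,0.09,0,0,0],[0,0,0,0,0,0],[0,0,0,0,0,0]]]'
```

```text
time_s: 3.18
eef_pos: [0.6001, 0.1804, 0.039]
eef_rot: [0.014, 0.125, 0.992, 0.004]
wrist_force: [0.4, -0.1, 0.4]
opening: 0.802
```

```bash
cat > g.py <<'E'
import sys; from h import *
from scipy.spatial.transform import Rotation as R
def go(x,y,z,yaw):
    o=telemetry.get_obs(); r=R.from_quat(np.roll(o["eef_rot"],-1))
    t=R.from_euler("z",yaw,degrees=True)*R.from_euler("x",180,degrees=True)
    m=r.as_matrix()
    print("pos",o["eef_pos"].round(4),"yaw",np.degrees(np.arctan2(m[1,0],m[0,0])).round(2),"dq",np.abs(o["dq"]).max().round(3),"F",o["wrist_force"].round(1),"T",o["torque"].round(2),"op",round(o["opening"],3),"t",round(o["time_s"],2))
    print("cmd",(m.T@(np.array([x,y,z])-o["eef_pos"])/.2).round(3),((r.inv()*t).as_rotvec()/np.pi).round(4))
if __name__=="__main__": go(*map(float,sys.argv[1:5]))
E
python3 g.py .591 .181 .026 166
```

```text
pos [0.6001 0.1804 0.039 ] yaw 165.66 dq 0.002 F [ 0.4 -0.1  0.4] T [0.   0.02 0.01] op 0.802 t 3.17
cmd [ 0.047 -0.009  0.064] [ 0.0037  0.0087 -0.0019]
```

```bash
python3 -m pendant '[[[0.047,-0.009,0,0.004,0.009,-0.002],[0,0,0,0,0,0]]]'; python3 g.py .591 .181 .026 166
```

```text
time_s: 3.42
eef_pos: [0.591, 0.1812, 0.0407]
eef_rot: [-0.0, 0.121, 0.993, -0.0]
wrist_force: [0.3, 0.6, 0.3]
opening: 0.803
pos [0.591  0.1812 0.0407] yaw 166.05 dq 0.009 F [0.3 0.6 0.3] T [ 0.02 -0.03 -0.01] op 0.803 t 3.42
cmd [-0.    -0.001  0.073] [-0.0003 -0.0002  0.0003]
```

```bash
python3 -m pendant '[[[0,0,0.07,0,0,0],[0,0,0,0,0,0]]]'; python3 g.py .591 .181 .026 166
```

```text
time_s: 3.68
eef_pos: [0.5912, 0.1814, 0.0262]
eef_rot: [0.0, 0.121, 0.993, -0.0]
wrist_force: [-0.5, 0.7, -0.3]
opening: 0.799
pos [0.5912 0.1814 0.0262] yaw 166.07 dq 0.024 F [-0.5  0.7 -0.3] T [-0.04  0.03 -0.01] op 0.799 t 3.67
cmd [ 0.001 -0.002  0.001] [-0.0002  0.0001  0.0004]
```

```bash
python3 -m pendant '[[[0,0,0,0,0,0],[0,0,0,0,0,0],[0,0,0,0,0,0],[0,0,0,0,0,0],[0,0,0,0,0,0],[0,0,0,0,0,0]]]' 1; python3 g.py .591 .181 .026 166
python3 - <<'E'
from h import *
c=cam("wrist"); cv2.imwrite("pics/w3.png",c["pixels"])
E
```

```text
time_s: 4.42
eef_pos: [0.5912, 0.1813, 0.0259]
eef_rot: [-0.0, 0.121, 0.993, -0.0]
wrist_force: [1.0, -0.1, -1.4]
opening: 0.46
pos [0.5912 0.1813 0.0259] yaw 166.06 dq 0.001 F [ 1.  -0.1 -1.4] T [ 0.03  0.   -0.02] op 0.46 t 4.42
cmd [ 0.001 -0.002 -0.001] [-0.0002  0.      0.0003]
```

View pics/w3.png

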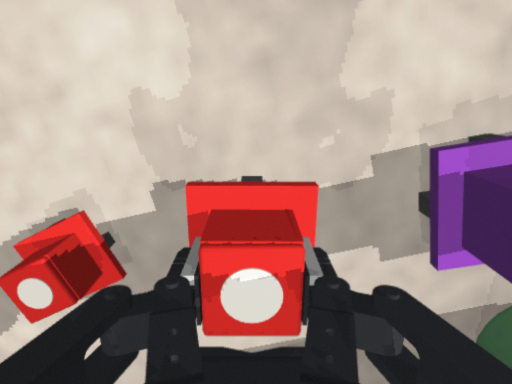

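```bash
cat > dot.py <<'E'
from h import *
from scipy.spatial.transform import Rotation as R
c=cam("wrist"); o=telemetry.get_obs()
r=R.from_quat(np.roll(o["eef_rot"],-1)).as_matrix()
# expected dot: 36 mm behind TCP
X=o["eef_pos"]+r@[0,0,-.036]; e=proj(c,X)[0]
p=c["pixels"].astype(int); m=((p.min(2)>185)&(p.max(2)-p.min(2)<40)).astype(np.uint8)
n,l,s,ce=cv2.connectedComponentsWithStats(m)
i=min([i for i in range(1,n) if s[i,4]>500],key=lambda i:np.hypot(*(ce[i]-e)));print("exp",e,"dot",ce[i],s[i])
w=back(c,[ce[i]],X[2])[0];print("dot world",w,"in tool mm",(r.T@(w-o["eef_pos"])*1000).round(1))
E
python3 dot.py
python3 -m pendant '[[[0,0,-0.15,0,0,0],[0,0,-0.25,0,0,0],[0,0,-0.25,0,0,0],[0,0,-0.25,0,0,0],[0,0,0,0,0,0]]]'; python3 dot.py;  python3 g.py .591 .181 .026 166
```

```text
exp [250.9053554  292.10775698] dot [251.46222394 295.19876017] [ 221  269   62   53 2581]
dot world [0.59262693 0.18120783 0.06189866] in tool mm [ -1.4   0.2 -36. ]
time_s: 5.15
eef_pos: [0.5892, 0.1811, 0.2083]
eef_rot: [-0.003, 0.121, 0.993, -0.001]
wrist_force: [0.2, 0.1, -2.8]
opening: 0.462
exp [249.39225435 284.2944181 ] dot [251.37678365 295.1515619 ] [ 221  269   62   53 2593]
dot world [0.59284061 0.18051899 0.24121918] in tool mm [ -5.    0.8 -36.1]
pos [0.5874 0.1809 0.2052] yaw 166.05 dq 0.058 F [ 0.1  0.9 -3. ] T [0.05 0.03 0.  ] op 0.459 t 5.2
cmd [-0.027  0.009  0.896] [-0.0015 -0.0035  0.0003]
```

```bash
python3 - <<'E'
from h import *
c=cam("top"); crop(c,285,145,345,210,10,"pics/topm.png")
E
python3 g.py .665 -.158 .24 164
```

```text
pos [0.5861 0.1807 0.2028] yaw 166.05 dq 0.034 F [-0.3 -0.5 -3.4] T [-0.01 -0.05 -0.04] op 0.465 t 5.25
cmd [-0.789 -1.55  -0.188] [-0.002  -0.0047  0.0114]
```

View pics/topm.png

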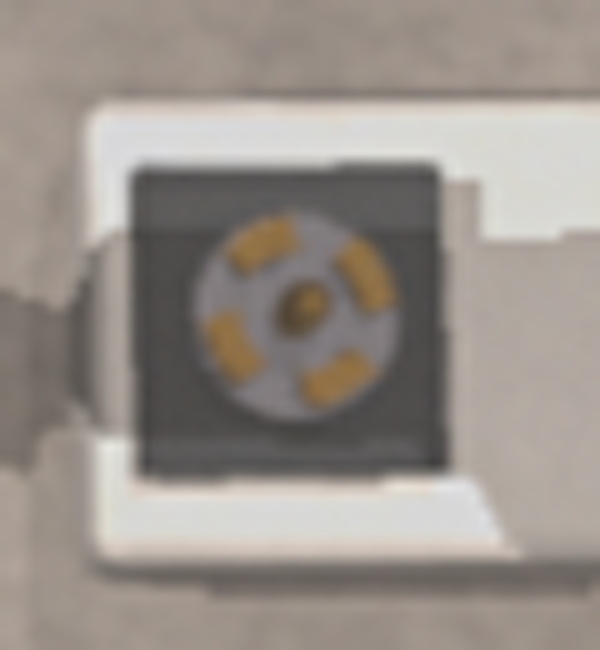

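```bash
python3 -m pendant '[[[0,0,-0.19,0,0,0],[-0.11,-0.22,0,0,0,0],[-0.11,-0.22,0,0,0,0],[-0.11,-0.22,0,0,0,0],[-0.11,-0.22,0,0,0,0],[-0.11,-0.22,0,0,0,0],[-0.11,-0.22,0,0,0,0],[-0.11,-0.22,0,0,0,0],[0,0,0,0,0,0],[0,0,0,0,0,0]]]'
python3 g.py .665 -.158 .24 164
python3 - <<'E'
from h import *
c=cam("top")
q=back(c,np.array([[132,165],[440,165],[448,472],[138,474]])/10+[284.5,144.5],.110);print(q.mean(0))
for i in range(4):
    e=q[(i+1)%4]-q[i];print(np.linalg.norm(e),np.degrees(np.arctan2(e[1],e[0]))%90)
t=back(c,np.array([[264,246],[369,275],[338,378],[231,347]])/10+[284.5,144.5],.130);print(t.mean(0));d=t-t.mean(0);print(np.degrees(np.arctan2(d[:,1],d[:,0]))%90,np.linalg.norm(d,axis=1))
w=cam("wrist"); cv2.imwrite("pics/w4.png",w["pixels"])
E
```

```text
time_s: 6.5
eef_pos: [0.6504, -0.162, 0.2082]
eef_rot: [-0.031, 0.12, 0.992, 0.0]
wrist_force: [0.1, 0.8, -2.4]
opening: 0.46
pos [ 0.6504 -0.162   0.2082] yaw 166.17 dq 0.025 F [ 0.1  0.8 -2.4] T [ 0.06 -0.1  -0.01] op 0.46 t 6.5
cmd [-0.056  0.036 -0.163] [-0.0025 -0.0198  0.0121]
[ 0.5847478  -0.15651814  0.11      ]
0.10893899724805989 0.8306401386255686
0.10866991006945093 0.9352123956213916
0.10873777847142459 1.0247047356449883
0.10903876476578941 1.0409197286109442
[ 0.58437238 -0.15729557  0.13      ]
[29.01336672 28.60276093 29.20459899 27.7040684 ] [0.02593969 0.0272299  0.02636904 0.02732435]
```

View pics/w4.png

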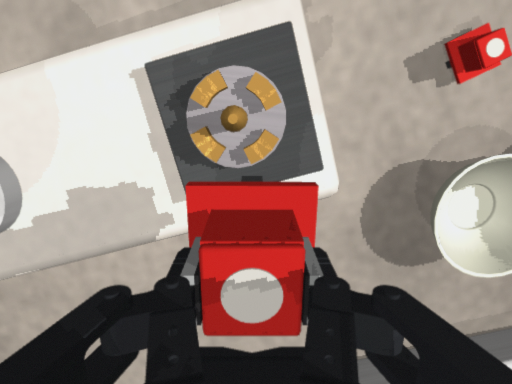

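```bash
python3 -m pendant '[[[-0.03,0.036,-0.10,-0.002,-0.02,0.012],[0,0,0,0,0,0],[0,0,0,0,0,0]]]'
python3 g.py .66 -.158 .23 164
python3 - <<'E'
from h import *
w=cam("wrist"); cv2.imwrite("pics/w5.png",w["pixels"]);crop(w,130,0,350,190,3.6,"pics/w5c.png")
E
```

```text
time_s: 6.98
eef_pos: [0.6585, -0.1522, 0.227]
eef_rot: [-0.001, 0.136, 0.991, -0.001]
wrist_force: [-0.3, 0.5, -1.7]
opening: 0.457
pos [ 0.6585 -0.1522  0.227 ] yaw 164.35 dq 0.014 F [-0.3  0.5 -1.7] T [0.03 0.   0.02] op 0.457 t 6.97
cmd [-0.015 -0.026 -0.015] [-0.0005 -0.0004  0.0019]
```

View pics/w5c.png

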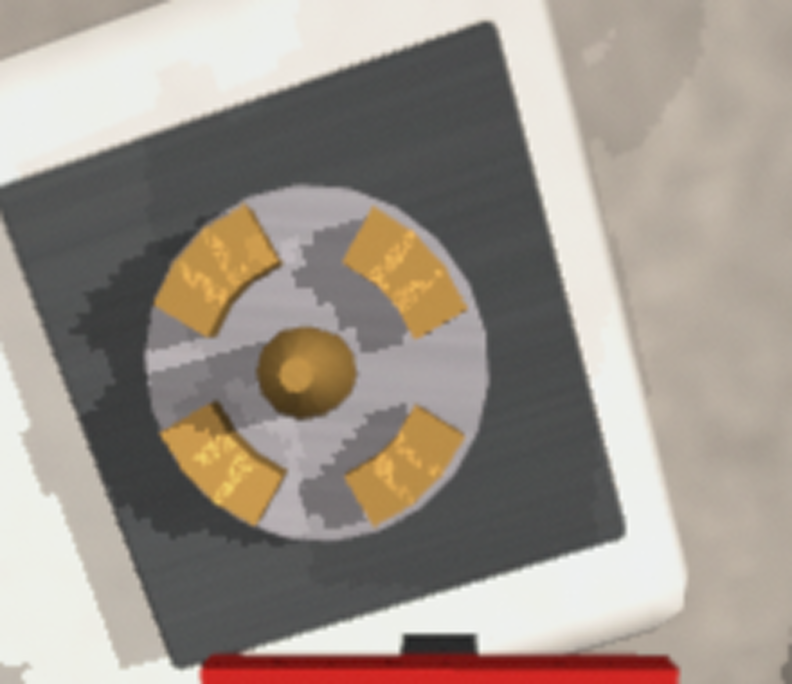

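```bash
python3 - <<'E'
from h import *
c=cam("wrist"); f=lambda a:(np.array(a)+.5)/3.6+[129.5,-.5]
q=back(c,f([[0,186],[495,20],[626,536],[180,668]]),.110);print("plate",q.mean(0))
for i in range(4):
    e=q[(i+1)%4]-q[i];print(np.linalg.norm(e),np.degrees(np.arctan2(e[1],e[0]))%90)
t=back(c,f([[216,270],[405,272],[405,466],[224,464]]),.130);d=t-t.mean(0);print("teeth",t.mean(0),np.degrees(np.arctan2(d[:,1],d[:,0]))%90,np.linalg.norm(d,axis=1))
# inner corners pairs: radial edges
E=back(c,f([[247,203],[280,264],[158,305],[212,336],[378,207],[344,263],[467,309],[414,338],[463,436],[415,405],[380,526],[346,478],[261,525],[287,472],[162,432],[212,403]]),.130)
print("tooth corner mean",E.mean(0))
for k in range(0,16,2):
    e=E[k]-E[k+1];print(np.degrees(np.arctan2(e[1],e[0]))%90,end=" ")
print("\ndisc",back(c,f([[317.5,363]]),.12),"pin",back(c,f([[296,375]]),.156))
E
python3 dot.py; python3 g.py .66 -.158 .23 164
```

```text
plate [ 0.58704351 -0.15749295  0.11      ]
0.10742504218420335 0.993026542038649
0.10874446491989148 0.9847977785079668
0.10763711177221658 1.135465456977201
0.1090122894861404 0.8735310537757925
teeth [ 0.5868458  -0.15816518  0.13      ] [28.39534661 29.15205517 28.46291495 29.06410352] [0.02642776 0.02639088 0.02646793 0.02642159]
tooth corner mean [ 0.58714349 -0.15791417  0.13      ]
12.529374857185985 44.76615278499304 40.62514094950279 11.950698345336178 42.12964960763756 19.071421051938398 46.24361263424034 12.947687097026403 
disc [[ 0.58567477 -0.15781095  0.12      ]] pin [[ 0.5870264  -0.15846223  0.156     ]]
exp [250.16577401 292.27954242] dot [445.26392645 198.18226068] [ 416  127   96  119 3698]
dot world [ 0.64069535 -0.07600327  0.26330215] in tool mm [ 38.4  68.9 -36.1]
pos [ 0.6589 -0.1528  0.2273] yaw 164.29 dq 0.006 F [ 0.2  0.1 -1.9] T [ 0.   -0.02  0.01] op 0.462 t 7.12
cmd [-0.012 -0.024 -0.013] [-0.0005 -0.0001  0.0016]
```

```bash
python3 g.py .5856 -.1578 .215 163.8; python3 -m pendant '[[[0.17,-0.05,0,0,0,0],[0.17,-0.05,0,0,0,0],[0,0,0,0,0,0],[0,0,0,0,0,0]]]'
python3 g.py .5856 -.1578 .195 163.8
```

```text
pos [ 0.6589 -0.1528  0.2273] yaw 164.29 dq 0.006 F [ 0.2  0.1 -1.9] T [ 0.   -0.02  0.01] op 0.462 t 7.12
cmd [ 0.346 -0.123  0.062] [-0.0005 -0.0001  0.0027]
time_s: 7.62
eef_pos: [0.5862, -0.1539, 0.2252]
eef_rot: [-0.002, 0.136, 0.991, -0.0]
wrist_force: [-0.1, -0.5, -1.9]
opening: 0.458
pos [ 0.5862 -0.1539  0.2252] yaw 164.32 dq 0.014 F [-0.1 -0.5 -1.9] T [0.   0.01 0.01] op 0.458 t 7.62
cmd [-0.003 -0.019  0.151] [-0.0005 -0.0012  0.0029]
```

```bash
python3 -m pendant '[[[-0.003,-0.019,0,0,-0.001,0.003],[0,0,0.08,0,0,0],[0,0,0.08,0,0,0],[0,0,0,0,0,0]]]'
python3 g.py .5856 -.1578 .19 163.8
python3 - <<'E'
from h import *
w=cam("wrist"); cv2.imwrite("pics/w6.png",w["pixels"]);s=cam("scene");crop(s,150,180,310,300,4.9,"pics/s6.png")
t=cam("top");crop(t,275,140,355,210,9,"pics/t6.png")
E
```

```text
time_s: 8.12
eef_pos: [0.5869, -0.1581, 0.1895]
eef_rot: [-0.001, 0.141, 0.99, -0.0]
wrist_force: [-0.1, 0.9, -2.3]
opening: 0.457
pos [ 0.5869 -0.1581  0.1895] yaw 163.77 dq 0.016 F [-0.1  0.9 -2.3] T [ 0.03  0.04 -0.02] op 0.457 t 8.12
cmd [ 0.006 -0.    -0.002] [-0.0004 -0.0005 -0.0002]
```

View pics/s6.png

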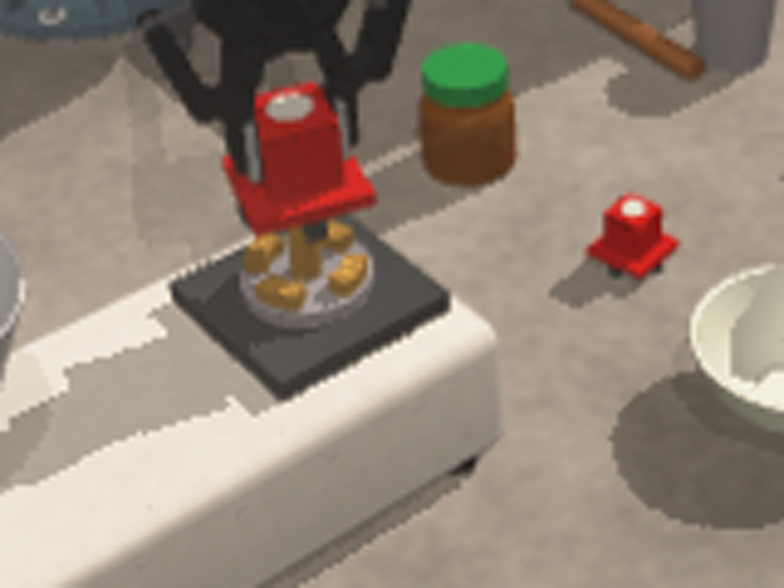

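View pics/w6.png

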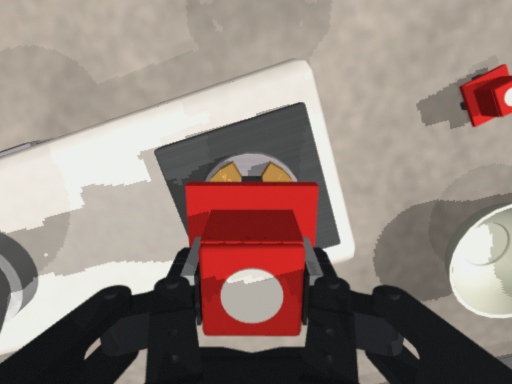

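The scene view shows the knob held straight above the pin. In the wrist view the lug (252,180) sits midway between the two visible teeth. I'll lower it gently.

```bash
python3 -m pendant '[[[0.006,0,0.02,0,0,0],[0,0,0.02,0,0,0]]]'
python3 g.py .5856 -.1578 .178 163.8;  python3 -m pendant '[[[0,0,0.02,0,0,0],[0,0,0,0,0,0]]]'
python3 g.py .5856 -.1578 .172 163.8
```

```text
time_s: 8.52
eef_pos: [0.5877, -0.1586, 0.1851]
eef_rot: [0.002, 0.141, 0.99, -0.002]
wrist_force: [0.5, -0.6, -3.9]
opening: 0.462
pos [ 0.5877 -0.1586  0.1851] yaw 163.78 dq 0.064 F [ 0.5 -0.6 -3.9] T [-0.   -0.   -0.01] op 0.462 t 8.53
cmd [0.011 0.001 0.036] [-0.0007  0.0016 -0.0001]
time_s: 8.78
eef_pos: [0.5876, -0.1586, 0.1807]
eef_rot: [0.002, 0.141, 0.99, -0.001]
wrist_force: [0.1, -0.3, -1.8]
opening: 0.456
pos [ 0.5876 -0.1586  0.1807] yaw 163.78 dq 0.005 F [ 0.1 -0.3 -1.8] T [ 0.02 -0.04 -0.03] op 0.456 t 8.78
cmd [0.011 0.001 0.043] [-0.0007  0.0015 -0.0001]
```

```bash
python3 -m pendant '[[[0.011,0.001,0,0,0.0015,0],[0,0,0,0,0,0]]]'
python3 g.py .5856 -.1578 .172 163.8
```

```text
time_s: 9.02
eef_pos: [0.5854, -0.1578, 0.1808]
eef_rot: [-0.0, 0.141, 0.99, -0.001]
wrist_force: [-0.1, 0.4, -2.6]
opening: 0.458
pos [ 0.5854 -0.1578  0.1808] yaw 163.78 dq 0.004 F [-0.1  0.4 -2.6] T [ 0.06  0.01 -0.03] op 0.458 t 9.03
cmd [-0.001  0.     0.044] [-0.0007 -0.     -0.0001]
```

```bash
python3 -m pendant '[[[0,0,0.02,0,0,0],[0,0,0,0,0,0]]]'; python3 g.py .5856 -.1578 .168 163.8;python3 -m pendant '[[[0,0,0.02,0,0,0],[0,0,0,0,0,0]]]'; python3 g.py .5856 -.1578 .168 163.8
```

```text
time_s: 9.28
eef_pos: [0.5855, -0.1578, 0.1767]
eef_rot: [-0.0, 0.141, 0.99, -0.001]
wrist_force: [-0.7, 0.0, -1.5]
opening: 0.46
pos [ 0.5855 -0.1578  0.1767] yaw 163.78 dq 0.009 F [-0.7  0.  -1.5] T [ 0.04 -0.   -0.06] op 0.46 t 9.28
cmd [-0.     0.     0.044] [-0.0008  0.0001 -0.0001]
time_s: 9.52
eef_pos: [0.5855, -0.1578, 0.1723]
eef_rot: [-0.0, 0.141, 0.99, -0.001]
wrist_force: [-0.0, -0.2, -2.3]
opening: 0.46
pos [ 0.5855 -0.1578  0.1723] yaw 163.78 dq 0.008 F [-0.  -0.2 -2.3] T [-0.03 -0.03 -0.04] op 0.46 t 9.53
cmd [-0.001  0.     0.022] [-0.0007  0.     -0.0001]
```

```bash
python3 -m pendant '[[[0,0,0.02,0,0,0],[0,0,0,0,0,0]]]'; python3 g.py .5856 -.1578 .168 163.8;python3 -m pendant '[[[0,0,0.015,0,0,0],[0,0,0,0,0,0]]]'; python3 g.py .5856 -.1578 .16 163.8
```

```text
time_s: 9.78
eef_pos: [0.5854, -0.1578, 0.1679]
eef_rot: [-0.0, 0.141, 0.99, -0.001]
wrist_force: [0.3, 0.1, -2.9]
opening: 0.46
pos [ 0.5854 -0.1578  0.1679] yaw 163.78 dq 0.01 F [ 0.3  0.1 -2.9] T [-0.    0.04 -0.06] op 0.46 t 9.78
cmd [-0.001  0.    -0.   ] [-0.0007  0.     -0.0001]
time_s: 10.02
eef_pos: [0.5855, -0.1578, 0.1648]
eef_rot: [-0.0, 0.141, 0.99, -0.001]
wrist_force: [0.6, 0.4, -2.7]
opening: 0.459
pos [ 0.5855 -0.1578  0.1648] yaw 163.78 dq 0.01 F [ 0.6  0.4 -2.7] T [-0.04 -0.01  0.03] op 0.459 t 10.03
cmd [-0.001  0.     0.024] [-0.0007  0.     -0.0001]
```

```bash
python3 -m pendant '[[[0,0,0.015,0,0,0],[0,0,0,0,0,0]]]'; python3 g.py .5856 -.1578 .158 163.8;python3 -m pendant '[[[0,0,0.01,0,0,0],[0,0,0,0,0,0]]]'; python3 g.py .5856 -.1578 .156 163.8
```

```text
time_s: 10.28
eef_pos: [0.5855, -0.1578, 0.1616]
eef_rot: [-0.0, 0.141, 0.99, -0.001]
wrist_force: [-1.0, 0.4, -2.1]
opening: 0.462
pos [ 0.5855 -0.1578  0.1616] yaw 163.78 dq 0.007 F [-1.   0.4 -2.1] T [ 0.06 -0.01  0.  ] op 0.462 t 10.28
cmd [-0.001  0.     0.018] [-0.0008  0.0001 -0.0001]
time_s: 10.52
eef_pos: [0.5855, -0.1579, 0.1595]
eef_rot: [-0.0, 0.141, 0.99, -0.001]
wrist_force: [0.2, 0.4, -3.8]
opening: 0.459
pos [ 0.5855 -0.1579  0.1595] yaw 163.78 dq 0.004 F [ 0.2  0.4 -3.8] T [-0.    0.06  0.05] op 0.459 t 10.53
cmd [-0.     0.001  0.018] [-0.0008  0.0001 -0.0001]
```

No lateral force, so the bore is over the pin. I'll continue in small steps with a slight rock.

```bash
python3 -m pendant '[[[0,0,0.01,0,0,0.006],[0,0,0,0,0,0]]]'; python3 -m pendant '[[[0,0,0.01,0,0,-0.01],[0,0,0,0,0,0]]]'; python3 g.py .5856 -.1578 .146 163.8
```

```text
time_s: 10.78
eef_pos: [0.5856, -0.1579, 0.1574]
eef_rot: [0.0, 0.151, 0.989, -0.001]
wrist_force: [0.9, -0.0, -3.4]
opening: 0.462
time_s: 11.02
eef_pos: [0.5856, -0.1579, 0.1553]
eef_rot: [-0.0, 0.134, 0.991, -0.001]
wrist_force: [0.4, -0.3, -1.8]
opening: 0.46
pos [ 0.5856 -0.1579  0.1553] yaw 164.56 dq 0.006 F [ 0.4 -0.3 -1.8] T [-0.03  0.04  0.01] op 0.46 t 11.03
cmd [-0.     0.001  0.046] [-0.0008  0.0001  0.0042]
```

```bash
python3 -m pendant '[[[0,0,0.01,0,0,0.01],[0,0,0,0,0,0]]]'; python3 g.py .5856 -.1578 .146 163.8
```

```text
time_s: 11.28
eef_pos: [0.5856, -0.1579, 0.1532]
eef_rot: [0.0, 0.151, 0.989, -0.001]
wrist_force: [-0.4, 0.1, -2.0]
opening: 0.46
pos [ 0.5856 -0.1579  0.1532] yaw 162.62 dq 0.006 F [-0.4  0.1 -2. ] T [-0.02 -0.01  0.01] op 0.46 t 11.28
cmd [0.    0.001 0.036] [-0.0008  0.0001 -0.0066]
```

```bash
python3 -m pendant '[[[0,0,0.01,0,0,-0.006],[0,0,0,0,0,0]]]'; python3 -m pendant '[[[0,0,0.01,0,0,0],[0,0,0,0,0,0]]]'; python3 g.py .5856 -.1578 .146 163.8
```

```text
time_s: 11.52
eef_pos: [0.5856, -0.1579, 0.151]
eef_rot: [0.0, 0.141, 0.99, -0.001]
wrist_force: [-0.3, -0.6, -1.8]
opening: 0.465
time_s: 11.78
eef_pos: [0.5856, -0.1579, 0.1489]
eef_rot: [0.0, 0.141, 0.99, -0.001]
wrist_force: [0.3, 0.2, -2.5]
opening: 0.461
pos [ 0.5856 -0.1579  0.1489] yaw 163.78 dq 0.004 F [ 0.3  0.2 -2.5] T [ 0.06 -0.02 -0.02] op 0.461 t 11.78
cmd [-0.     0.001  0.014] [-0.0008  0.0001 -0.0001]
```

```bash
python3 -m pendant '[[[0,0,0.007,0,0,0],[0,0,0,0,0,0]]]'; python3 g.py .5856 -.1578 .146 163.8
```

```text
time_s: 12.02
eef_pos: [0.5856, -0.1579, 0.1474]
eef_rot: [0.0, 0.141, 0.99, -0.001]
wrist_force: [0.8, -0.8, -2.0]
opening: 0.46
pos [ 0.5856 -0.1579  0.1474] yaw 163.79 dq 0.005 F [ 0.8 -0.8 -2. ] T [0.01 0.   0.  ] op 0.46 t 12.03
cmd [0.    0.    0.007] [-0.0008  0.0001 -0.0001]
```

```bash
python3 -m pendant '[[[0,0,0.004,0,0,0],[0,0,0,0,0,0]]]';python3 -m pendant '[[[0,0,0.004,0,0,0],[0,0,0,0,0,0]]]'; python3 g.py .5856 -.1578 .146 163.8
```

```text
time_s: 12.28
eef_pos: [0.5856, -0.1579, 0.1465]
eef_rot: [0.0, 0.141, 0.99, -0.001]
wrist_force: [-0.3, -1.0, -1.9]
opening: 0.455
time_s: 12.52
eef_pos: [0.5858, -0.158, 0.146]
eef_rot: [0.0, 0.141, 0.99, -0.001]
wrist_force: [0.6, 0.0, -2.4]
opening: 0.456
pos [ 0.5858 -0.158   0.146 ] yaw 163.78 dq 0.002 F [ 0.6  0.  -2.4] T [ 0.03  0.01 -0.03] op 0.456 t 12.53
cmd [ 0.001  0.001 -0.   ] [-0.0008  0.0003 -0.0001]
```

```bash
python3 -m pendant '[[[0,0,0.004,0,0,0],[0,0,0,0,0,0]]]';python3 -m pendant '[[[0,0,0.005,0,0,0],[0,0,0,0,0,0]]]'; python3 g.py .5856 -.1578 .146 163.8
```

```text
time_s: 12.78
eef_pos: [0.586, -0.158, 0.1459]
eef_rot: [0.001, 0.141, 0.99, -0.001]
wrist_force: [-0.5, 0.5, -2.9]
opening: 0.463
time_s: 13.02
eef_pos: [0.5861, -0.1581, 0.146]
eef_rot: [0.001, 0.141, 0.99, -0.001]
wrist_force: [-1.5, 1.3, -2.0]
opening: 0.461
pos [ 0.5861 -0.1581  0.146 ] yaw 163.79 dq 0.004 F [-1.5  1.3 -2. ] T [0.08 0.11 0.07] op 0.461 t 13.03
cmd [ 0.003  0.001 -0.   ] [-0.0009  0.0006 -0.0001]
```

```bash
python3 -m pendant '[[[0,0,0.012,0,0,0],[0,0,0,0,0,0]]]'; python3 g.py .5856 -.1578 .146 163.8
python3 - <<'E'
from h import *
w=cam("wrist"); cv2.imwrite("pics/w7.png",w["pixels"]);s=cam("scene");crop(s,150,180,310,300,4.9,"pics/s7.png")
E
```

```text
time_s: 13.28
eef_pos: [0.5866, -0.1583, 0.1461]
eef_rot: [0.001, 0.141, 0.99, -0.002]
wrist_force: [0.2, -0.8, -2.4]
opening: 0.462
pos [ 0.5866 -0.1583  0.1461] yaw 163.8 dq 0.013 F [ 0.2 -0.8 -2.4] T [-0.05  0.05  0.03] op 0.462 t 13.28
cmd [0.005 0.001 0.001] [-0.001  0.001 -0.   ]
```

View pics/s7.png

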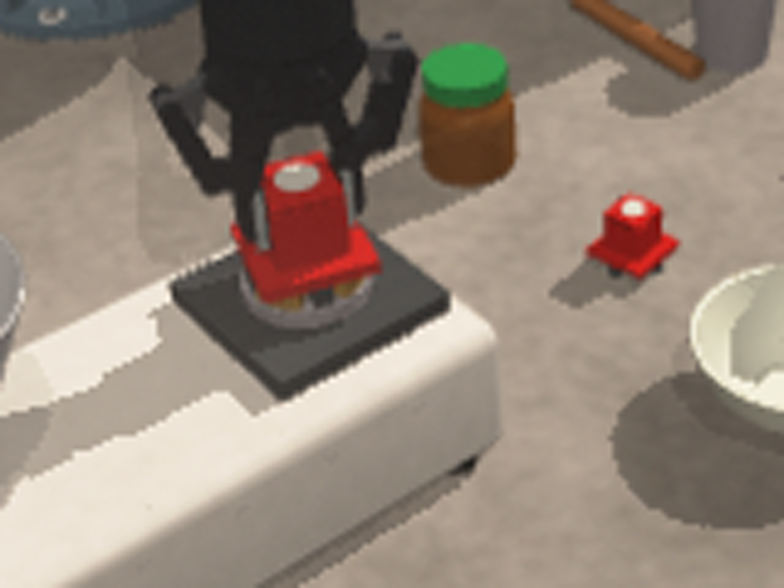

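View pics/w7.png

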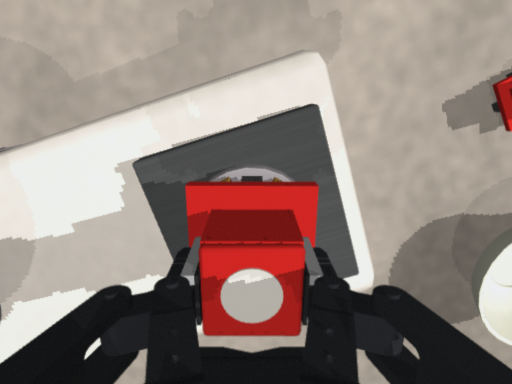

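```bash
python3 -m pendant '[[[0.005,0.001,0.01,-0.001,0.001,0]]]'; python3 g.py .5856 -.1578 .146 163.8
```

```text
time_s: 13.5
eef_pos: [0.5867, -0.1584, 0.1458]
eef_rot: [0.001, 0.141, 0.99, -0.0]
wrist_force: [-4.3, 0.7, 17.0]
opening: 0.462
pos [ 0.5867 -0.1584  0.1458] yaw 163.8 dq 0.021 F [-4.3  0.7 17. ] T [0.26 0.85 0.02] op 0.462 t 13.5
cmd [ 0.006  0.001 -0.001] [-0.0001  0.0008  0.    ]
```

Home: TCP at 0.146 m, as computed, and a light push of about 19 N didn't move it. The scene view shows a lug down between the teeth. Now I'll turn it clockwise.

```bash
python3 -m pendant '[[[0,0,0,0,0,0.02],[0,0,0,0,0,0.03],[0,0,0,0,0,0.03]]]'; python3 g.py .5858 -.1576 .146 91; python3 -m pendant '[[[0,0,0,0,0,0]]]'; python3 g.py .586 -.1574 .146 91
```

```text
time_s: 13.88
eef_pos: [0.586, -0.1586, 0.1459]
eef_rot: [0.0, 0.267, 0.964, -0.001]
wrist_force: [-0.6, -0.8, 2.6]
opening: 0.462
pos [ 0.586  -0.1586  0.1459] yaw 149.06 dq 0.767 F [-0.6 -0.8  2.6] T [0.17 0.23 0.31] op 0.462 t 13.88
cmd [ 0.004  0.004 -0.001] [-1.000e-04  5.000e-04  3.225e-01]
time_s: 14.0
eef_pos: [0.586, -0.1587, 0.1459]
eef_rot: [0.0, 0.266, 0.964, -0.001]
wrist_force: [-0.9, 0.2, 2.4]
opening: 0.46
pos [ 0.586  -0.1587  0.1459] yaw 149.1 dq 0.019 F [-0.9  0.2  2.4] T [0.13 0.24 0.09] op 0.46 t 14.0
cmd [ 0.003  0.005 -0.001] [-1.000e-04  4.000e-04  3.228e-01]
```

```bash
python3 -m pendant '[[[0.001,0.001,0,0,0,0.04],[0.001,0.001,0,0,0,0.04],[0,0.001,0,0,0,0.04],[0,0.001,0,0,0,0.04]]]'; python3 g.py .5865 -.157 .146 91; python3 -m pendant '[[[0,0,0,0,0,0]]]'; python3 g.py .5866 -.157 .146 91
```

```text
time_s: 14.5
eef_pos: [0.5858, -0.1588, 0.1459]
eef_rot: [0.0, 0.5, 0.866, -0.002]
wrist_force: [-3.0, -0.4, 2.6]
opening: 0.469
pos [ 0.5858 -0.1588  0.1459] yaw 120.03 dq 1.013 F [-3.  -0.4  2.6] T [0.07 0.42 0.25] op 0.469 t 14.5
cmd [ 0.006  0.008 -0.001] [-0.0006  0.0008  0.1613]
time_s: 14.62
eef_pos: [0.5859, -0.1589, 0.1459]
eef_rot: [0.0, 0.499, 0.867, -0.002]
wrist_force: [0.1, 0.9, 2.3]
opening: 0.46
pos [ 0.5859 -0.1589  0.1459] yaw 120.16 dq 0.035 F [0.1 0.9 2.3] T [0.19 0.17 0.  ] op 0.46 t 14.62
cmd [ 0.006  0.008 -0.001] [-0.0005  0.0008  0.162 ]
```

```bash
python3 -m pendant '[[[0,0,0,0,0,0.04],[0,0,0,0,0,0.04],[0,0,0,0,0,0.03]]]'; python3 g.py .5865 -.157 .146 91; python3 -m pendant '[[[0,0,0,0,0,0]]]'; python3 g.py .5866 -.157 .146 91
```

```text
time_s: 15.0
eef_pos: [0.5856, -0.1589, 0.1459]
eef_rot: [0.0, 0.639, 0.769, -0.002]
wrist_force: [-2.5, 0.7, 2.5]
opening: 0.46
pos [ 0.5856 -0.1589  0.1459] yaw 100.58 dq 0.734 F [-2.5  0.7  2.5] T [0.17 0.28 0.34] op 0.46 t 15.0
cmd [ 0.008  0.006 -0.   ] [-0.0007  0.0009  0.0532]
time_s: 15.12
eef_pos: [0.5857, -0.1589, 0.1459]
eef_rot: [0.0, 0.637, 0.77, -0.002]
wrist_force: [-1.4, 1.3, 3.2]
opening: 0.463
pos [ 0.5857 -0.1589  0.1459] yaw 100.8 dq 0.036 F [-1.4  1.3  3.2] T [0.11 0.21 0.04] op 0.463 t 15.12
cmd [ 0.009  0.006 -0.   ] [-0.0006  0.0009  0.0544]
```

```bash
python3 -m pendant '[[[0,0,0,0,0,0.015],[0,0,0,0,0,0.012],[0,0,0,0,0,0.01]]]'; python3 g.py .5865 -.157 .146 91
```

```text
time_s: 15.5
eef_pos: [0.5855, -0.1589, 0.1459]
eef_rot: [0.0, 0.679, 0.734, -0.002]
wrist_force: [-1.9, -0.1, 3.9]
opening: 0.461
pos [ 0.5855 -0.1589  0.1459] yaw 94.52 dq 0.243 F [-1.9 -0.1  3.9] T [0.13 0.29 0.25] op 0.461 t 15.5
cmd [ 0.009  0.006 -0.001] [-0.0007  0.0009  0.0196]
```

```bash
python3 -m pendant '[[[0,0,0,0,0,0.007]]]'; python3 g.py .5865 -.157 .146 91;  python3 -m pendant '[[[0,0,0,0,0,0.006]]]'; python3 g.py .5865 -.157 .146 91
```

```text
time_s: 15.62
eef_pos: [0.5855, -0.1589, 0.1459]
eef_rot: [0.0, 0.687, 0.727, -0.002]
wrist_force: [-1.9, 0.4, 2.9]
opening: 0.462
pos [ 0.5855 -0.1589  0.1459] yaw 93.24 dq 0.173 F [-1.9  0.4  2.9] T [0.17 0.34 0.27] op 0.462 t 15.62
cmd [ 0.009  0.005 -0.001] [-0.0007  0.0009  0.0124]
time_s: 15.75
eef_pos: [0.5855, -0.1589, 0.1459]
eef_rot: [0.0, 0.694, 0.72, -0.002]
wrist_force: [-2.4, -0.2, 3.4]
opening: 0.461
pos [ 0.5855 -0.1589  0.1459] yaw 92.13 dq 0.154 F [-2.4 -0.2  3.4] T [0.21 0.37 0.31] op 0.461 t 15.75
cmd [ 0.009  0.005 -0.   ] [-0.0007  0.001   0.0063]
```

```bash
for i in 1; do python3 -m pendant '[[[0,0,0,0,0,0.005]]]'; python3 g.py .5865 -.157 .146 91;  python3 -m pendant '[[[0,0,0,0,0,0.005]]]'; python3 g.py .5865 -.157 .146 91; done
```

```text
time_s: 15.88
eef_pos: [0.5855, -0.1589, 0.1459]
eef_rot: [0.0, 0.7, 0.714, -0.002]
wrist_force: [-1.7, 0.3, 3.6]
opening: 0.463
pos [ 0.5855 -0.1589  0.1459] yaw 91.18 dq 0.129 F [-1.7  0.3  3.6] T [0.19 0.37 0.22] op 0.463 t 15.88
cmd [ 0.009  0.005 -0.001] [-0.0007  0.001   0.001 ]
time_s: 16.0
eef_pos: [0.5855, -0.1589, 0.1459]
eef_rot: [0.0, 0.706, 0.709, -0.002]
wrist_force: [-2.5, 0.4, 3.1]
opening: 0.459
pos [ 0.5855 -0.1589  0.1459] yaw 90.23 dq 0.131 F [-2.5  0.4  3.1] T [0.18 0.38 0.25] op 0.459 t 16.0
cmd [ 0.009  0.005 -0.   ] [-0.0007  0.001  -0.0043]
```

```bash
python3 -m pendant '[[[0,0,0,0,0,0.004]]]'; python3 g.py .5865 -.157 .146 91;  python3 -m pendant '[[[0,0,0,0,0,0.004]]]'; python3 g.py .5865 -.157 .146 91
```

```text
time_s: 16.12
eef_pos: [0.5855, -0.1589, 0.1459]
eef_rot: [0.0, 0.71, 0.704, -0.002]
wrist_force: [-2.2, 0.4, 3.6]
opening: 0.459
pos [ 0.5855 -0.1589  0.1459] yaw 89.49 dq 0.101 F [-2.2  0.4  3.6] T [0.13 0.33 0.55] op 0.459 t 16.12
cmd [ 0.009  0.005 -0.   ] [-0.0007  0.001  -0.0084]
time_s: 16.25
eef_pos: [0.5855, -0.1589, 0.1459]
eef_rot: [0.0, 0.715, 0.7, -0.002]
wrist_force: [-2.5, -0.3, 3.8]
opening: 0.464
pos [ 0.5855 -0.1589  0.1459] yaw 88.78 dq 0.1 F [-2.5 -0.3  3.8] T [0.19 0.37 1.08] op 0.464 t 16.25
cmd [ 0.009  0.005 -0.   ] [-0.0007  0.0011 -0.0123]
```

```bash
python3 -m pendant '[[[0,0,0,0,0,0]]]'; python3 g.py .5865 -.157 .146 91
python3 - <<'E'
from h import *
w=cam("wrist"); cv2.imwrite("pics/w8.png",w["pixels"]);crop(w,130,70,370,250,3.3,"pics/w8c.png")
E
```

```text
time_s: 16.38
eef_pos: [0.5854, -0.1589, 0.1459]
eef_rot: [0.0, 0.714, 0.7, -0.002]
wrist_force: [-2.1, 0.0, 2.3]
opening: 0.462
pos [ 0.5854 -0.1589  0.1459] yaw 88.82 dq 0.002 F [-2.1  0.   2.3] T [0.17 0.33 0.89] op 0.462 t 16.38
cmd [ 0.009  0.005 -0.   ] [-0.0008  0.0012 -0.0121]
```

View pics/w8.png

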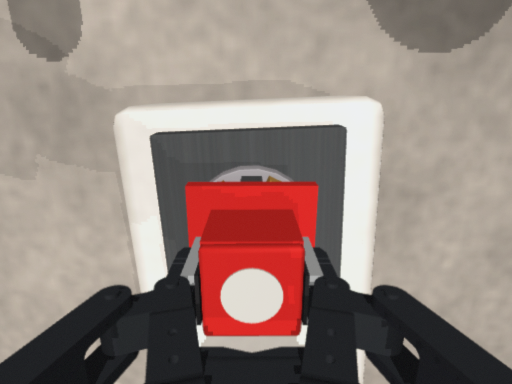

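View pics/w8c.png

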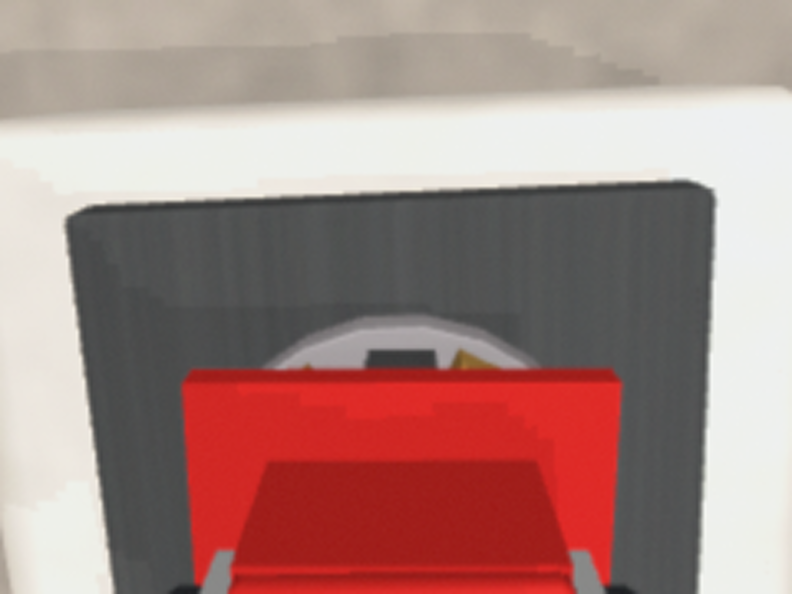

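The stop is felt: torque went from 0.25 to about 1 N m, well under 3. The wrist view shows the knob about 2° past square under load, so I'll ease off the torque before letting go.

```bash
python3 -m pendant '[[[0,0,0,0,0,-0.005]]]'; python3 g.py .5865 -.157 .146 91;  python3 -m pendant '[[[0,0,0,0,0,-0.004],[0,0,0,0,0,0]]]'; python3 g.py .5865 -.157 .146 91
```

```text
time_s: 16.55
eef_pos: [0.5855, -0.1589, 0.1459]
eef_rot: [0.0, 0.709, 0.705, -0.002]
wrist_force: [-0.9, 0.7, 3.1]
opening: 0.461
pos [ 0.5855 -0.1589  0.1459] yaw 89.73 dq 0.132 F [-0.9  0.7  3.1] T [0.15 0.37 0.2 ] op 0.461 t 16.55
cmd [ 0.009  0.005 -0.001] [-0.0007  0.0011 -0.0071]
time_s: 16.8
eef_pos: [0.5855, -0.1589, 0.1459]
eef_rot: [0.0, 0.704, 0.71, -0.002]
wrist_force: [-1.3, 0.7, 3.3]
opening: 0.461
pos [ 0.5855 -0.1589  0.1459] yaw 90.42 dq 0.002 F [-1.3  0.7  3.3] T [0.2  0.38 0.14] op 0.461 t 16.8
cmd [ 0.01   0.005 -0.001] [-0.0006  0.001  -0.0032]
```

```bash
python3 -m pendant '[[[0,0,0,0,0,0],[0,0,0,0,0,0],[0,0,0,0,0,0],[0,0,0,0,0,0]]]' 0.2; python3 g.py .5865 -.157 .146 91
python3 -m pendant '[[[0,0,-0.08,0,0,0],[0,0,-0.15,0,0,0],[0,0,-0.2,0,0,0],[0,0,0,0,0,0],[0,0,0,0,0,0]]]'; python3 g.py .5865 -.157 .146 91
python3 - <<'E'
from h import *
w=cam("wrist"); cv2.imwrite("pics/w9.png",w["pixels"])
s=cam("scene");crop(s,150,180,310,300,4.9,"pics/s9.png")
E
```

```text
time_s: 17.3
eef_pos: [0.5858, -0.1589, 0.145]
eef_rot: [0.0, 0.705, 0.709, -0.001]
wrist_force: [0.2, -0.1, 0.4]
opening: 0.802
pos [ 0.5858 -0.1589  0.145 ] yaw 90.36 dq 0.002 F [ 0.2 -0.1  0.4] T [-0.04 -0.03 -0.02] op 0.802 t 17.3
cmd [ 0.01   0.004 -0.005] [-0.0004  0.0009 -0.0036]
time_s: 17.92
eef_pos: [0.5863, -0.1588, 0.2373]
eef_rot: [0.002, 0.705, 0.709, -0.001]
wrist_force: [0.2, -0.4, -0.6]
opening: 0.802
pos [ 0.5863 -0.1588  0.2373] yaw 90.36 dq 0.029 F [ 0.2 -0.4 -0.6] T [-0.02 -0.03 -0.01] op 0.802 t 17.93
cmd [0.011 0.001 0.456] [ 0.0002  0.0012 -0.0036]
```

View pics/w9.png

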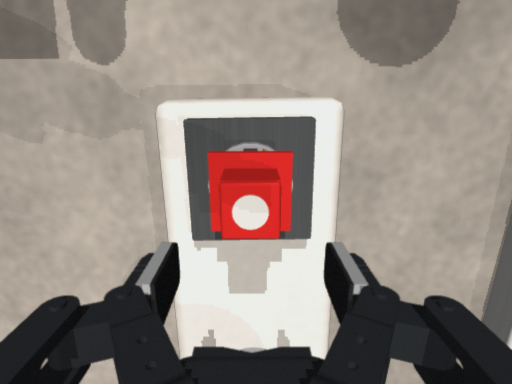

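View pics/s9.png

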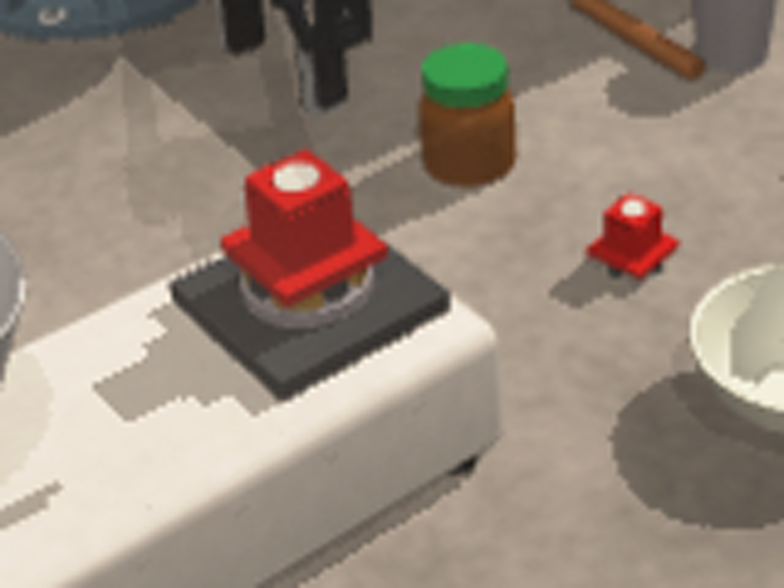

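Run:
```python
from h import *
w=cam("wrist");crop(w,180,105,325,250,5.4,"pics/w9c.png")
```

```text
(no output)
```

View pics/w9c.png

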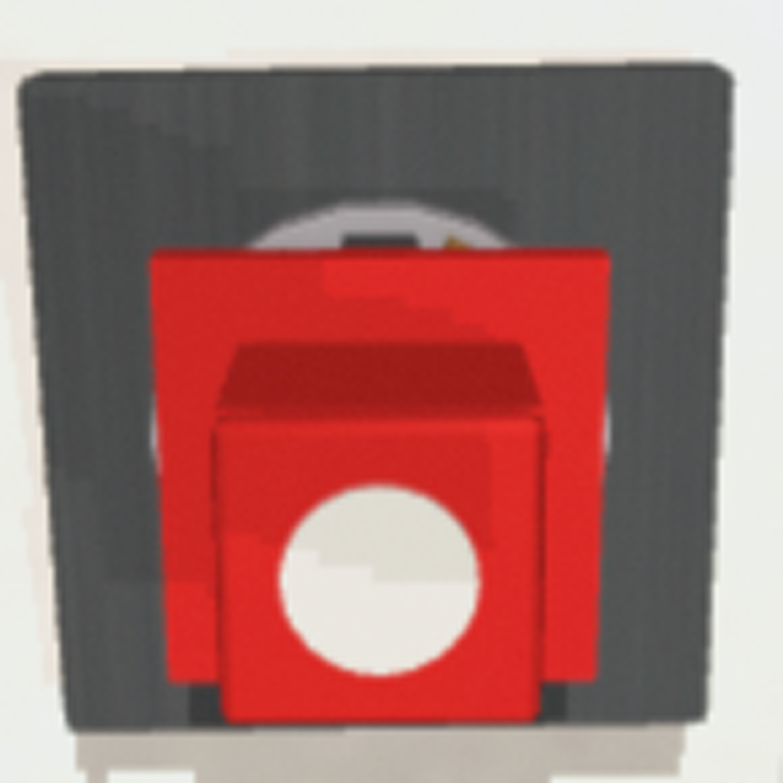

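Run:
```python
from h import *
c=cam("wrist"); f=lambda a:(np.array(a)+.5)/5.4+[179.5,104.5]
for n,pts,z in [("plate",[[22,78],[733,64],[705,722],[66,732]],.11),("flange",[[150,256],[610,256],[598,681],[166,684]],.14),("head",[[215,421],[546,420],[539,722],[227,722]],.182)]:
    q=back(c,f(pts),z);print(n,q.mean(0).round(4))
    for i in range(4):
        e=q[(i+1)%4]-q[i];print("  ",np.linalg.norm(e).round(4),round((np.degrees(np.arctan2(e[1],e[0]))+45)%90-45,2))
print("dot",back(c,f([[380,580]]),.182))
```

```text
plate [ 0.5864 -0.1577  0.11  ]
   0.1081 1.48
   0.1093 1.22
   0.1089 1.36
   0.1091 0.78
flange [ 0.5865 -0.1584  0.14  ]
   0.064 0.38
   0.0643 0.93
   0.0649 0.81
   0.0648 0.2
head [ 0.5867 -0.1579  0.182 ]
   0.0391 0.56
   0.039 0.64
   0.0389 0.38
   0.0389 0.9
dot [[ 0.58650437 -0.15846296  0.182     ]]
```

```bash
python3 -m pendant '[[[0,0,-0.2,0,0,0],[0,0,0,0,0,0],[0,0,0,0,0,0]]]'
python3 - <<'E'
from h import *
cv2.imwrite("pics/s10.png",cam("scene")["pixels"])
E
```

```text
time_s: 18.5
eef_pos: [0.5846, -0.1579, 0.2732]
eef_rot: [-0.003, 0.705, 0.709, -0.002]
wrist_force: [-0.5, 0.5, -0.9]
opening: 0.799
```

View pics/s10.png

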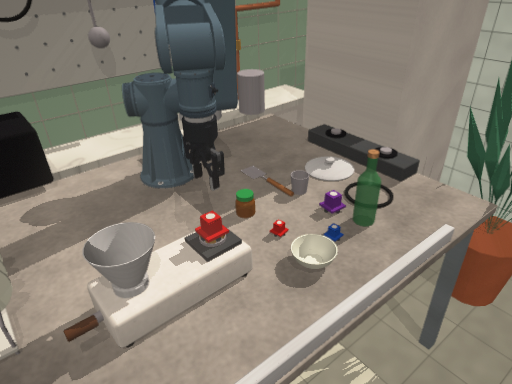

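The knob stands on the mill at (211,225), the gripper is clear above it, and the other things are where they were.

```bash
python3 -c "
from bench import ctrl; print(ctrl.hand_in())"
```

```text
the job is handed in; nothing more can be done
None
```

The large red knob is back on the mill's spindle, fully home, turned clockwise to the stop, released and handed in at about 18.5 s. Nothing else in the last scene picture looks moved.

- **Seating:** I lowered it over the pin between the teeth with slight rocking of about 1 to 2 degrees. It came home at the expected height, with the gripper tip at 0.146 m. The highest force I read was about 19 N, in a check push once it was already down; a few earlier small pushes were not read at their peak.
- **Turning:** It turned against a drag of about 0.3 N m. The stop showed as a rise to about 1.1 N m, below the 3 N m limit. Under that load the knob stood about 2 degrees past square, so I eased it back about 1.6 degrees before letting go.
- **Last check:** After release, the wrist camera put the knob within about 0.5 degree of the mill's plate, on the spindle axis to about 1 mm, and at seated height.
- **Disagreements:** The top camera put the alignment about 3 mm off from the wrist camera; I used the wrist camera, and the knob went on without side force. The torque began to rise about 1 degree past where I measured square.

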